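# Sort the tube racks into the department trays

### The arm

A 6-joint arm with a two-finger parallel gripper is mounted at the origin on the work surface. World frame = base frame: x ahead of the robot, y to its left, z up, the work surface at z = 0. Lengths are in m, angles in rad, forces in N, time in s.
With the tool pointing down it reaches from about 0.35 to 0.975 m from the base axis. Payload 4.9 kg.
Tool frame: the origin (TCP) lies midway between the tips of the shut fingers; the grasp point (between the pads) lies 19 mm behind it; z points along the fingers, y is the line along which they close (so a half turn about z gives the same grasp; the last joint's range is limited). The gripper opens to 85 mm and grips with 20 to 120 N. Pads are 22 mm wide; open, the fingers measure 114 mm over their backs; the gripper's body (76 mm by 85 mm) begins 54 mm behind the grasp point. The pads swing forward as they close: fully open they stand 13 mm farther back than shut.
Start: joints at [1.009, 0.053, 1.613, -0, 1.476, -0.119], TCP at [0.268, 0.565, 0.231] pointing down, gripper open.
Joint ranges: [-3.01, 3.01], [-1.01, 2.22], [0.06, 2.58], [-1.02, 4.17], [0.09, 2.62], [-3.14, 3.14]. Speed limits (rad/s): [2.57, 2.57, 3.14, 3.14, 3.14, 3.14].

### API

Orientations are given as a unit quaternion [w, x, y, z].
In Python, from cell import bot gives the robot as it stands. Calls block until the motion is done:
- bot.move_pose(position, orientation): joint-space move of the TCP to a pose.
- bot.move_l(position, rot=None, velocity=0.15, threshold=None): straight line of the TCP; rot=None keeps the orientation; velocity is the mean speed in m/s. With threshold (N) it stops when the force on the tool has changed by that much, and returns True; else False.
- bot.movej(angles): joint-space move.
- bot.gripper_to(opening, effort=None): finger opening in m; effort is the grip in N (None keeps the last); returns when the fingers have stopped.
- bot.dwell(seconds).
- bot.solve_ik(position, orientation): joint angles nearest the present ones, or None.
- bot.sense(): the state.
- bot.snapshot(name): name is "side" or "top" or "wrist"; returns a dict with "pixels" (420x560x3 uint8, blue, green, red), "camera_matrix" (3x3 intrinsics, pixels), "position" and "rotation" of the camera in the world. Camera axes: x right, y down, z forward; pixel columns grow to the right and rows downward; lengths in m; the calibration is good to about 2 mm. The wrist camera is an equidistant fisheye: a pixel r from the principal point sees the ray r / f radians off the axis. A picture is of the moment at which its call begins. There is no depth.
A pose or a line that the arm cannot do raises bot.PlanningError and nothing moves.
- bot.sign_off(): hands the job in; it is judged then, once.
The state is a dict: "t": time; "qpos": joint angles; "dq": joint speeds; "joint_efforts": joint torques, N m; "eef_pos": TCP position; "tool_rot": TCP orientation; "contact_force": force on the tool from outside, world axes, zero at the start; "ft_torque": the same for the moment, N m; "grip_width": finger opening in m; "grip_force": force on a finger pad.
Only numpy, scipy, OpenCV 4.12 (cv2) and the standard library are available. Lean on these libraries where they do the work, as an engineer would, in place of code of your own. Each camera call takes 0.05 s, during which the arm holds its last target. There are 200 camera calls.

### The job

Get the morning's blood samples ready for collection: stand each of the four racks of coloured-cap tubes in the transport tray of the same colour as its caps, flat on the tray floor inside the rim. Keep the racks upright all the way and set them down gently rather than dropping them. The white-capped control rack and the holder of dropper bottles stay where they are.

Things in the scene. Friction and masses are not known exactly. Their poses are not given: they have to be found in the camera images.
- rack_purple: Loose light-grey sample rack, a bar 112 long x 24 wide x 62 mm tall, on its foot, about 120 g; five fixed tubes in a row along it with purple (lavender) caps, 17 mm across, tops 88 mm above the foot. Origin: centre of its underside; x along the 112 mm, z up. Flat long sides: grip across the 24 mm at mid-length, on the top 25 mm below the 62 mm edge, fingers beside the caps.
- rack_gold: Loose light-grey sample rack, a bar 112 long x 24 wide x 62 mm tall, on its foot, about 120 g; five fixed tubes in a row along it with golden yellow caps, 17 mm across, tops 88 mm above the foot. Origin: centre of its underside; x along the 112 mm, z up. Flat long sides: grip across the 24 mm at mid-length, on the top 25 mm below the 62 mm edge, fingers beside the caps.
- rack_blue: Loose light-grey sample rack, a bar 112 long x 24 wide x 62 mm tall, on its foot, about 120 g; five fixed tubes in a row along it with light blue caps, 17 mm across, tops 88 mm above the foot. Origin: centre of its underside; x along the 112 mm, z up. Flat long sides: grip across the 24 mm at mid-length, on the top 25 mm below the 62 mm edge, fingers beside the caps.
- rack_red: Loose light-grey sample rack, a bar 112 long x 24 wide x 62 mm tall, on its foot, about 120 g; five fixed tubes in a row along it with red caps, 17 mm across, tops 88 mm above the foot. Origin: centre of its underside; x along the 112 mm, z up. Flat long sides: grip across the 24 mm at mid-length, on the top 25 mm below the 62 mm edge, fingers beside the caps.
- tray_purple: Shallow open transport tray, purple (lavender) all over, fixed to the bench. Inside 132 x 52 mm, floor 4 mm thick, walls 4 mm thick, rim 16 mm above the bench; end lips make it 164 mm long over all. Origin: centre of its underside on the bench (inner floor 4 mm above); x along its length, z up. Holds one rack lengthwise, either way round.
- tray_gold: Shallow open transport tray, golden yellow all over, fixed to the bench. Inside 132 x 52 mm, floor 4 mm thick, walls 4 mm thick, rim 16 mm above the bench; end lips make it 164 mm long over all. Origin: centre of its underside on the bench (inner floor 4 mm above); x along its length, z up. Holds one rack lengthwise, either way round.
- tray_blue: Shallow open transport tray, light blue all over, fixed to the bench. Inside 132 x 52 mm, floor 4 mm thick, walls 4 mm thick, rim 16 mm above the bench; end lips make it 164 mm long over all. Origin: centre of its underside on the bench (inner floor 4 mm above); x along its length, z up. Holds one rack lengthwise, either way round.
- tray_red: Shallow open transport tray, red all over, fixed to the bench. Inside 132 x 52 mm, floor 4 mm thick, walls 4 mm thick, rim 16 mm above the bench; end lips make it 164 mm long over all. Origin: centre of its underside on the bench (inner floor 4 mm above); x along its length, z up. Holds one rack lengthwise, either way round.
- control_rack: Bystander: the same rack as the others (112 x 24 x 62 mm, 88 mm tall over the caps) but with five white caps: the control samples. Loose. Origin: centre of its underside, x along its length.
- antisera: Bystander: white holder block 96 x 36 x 24 mm carrying three dropper bottles (blue, yellow and black tips), 82 mm tall in all. Loose, about 400 g. Origin: centre of its underside, x along its length.
There are look-alikes about, which are no part of the job. There is more than one size of the tray_gold; the job needs the smaller.

How it is judged:
By the outcome, as a careful person would: the job done as asked, in the order asked, and still so for the second after the job is handed in, with the robot touching nothing.
It also fails if it takes over 136 s, if anything falls off the work surface, if the arm or the gripper's body presses on something with over 40 N, if the wrist force passes 120 N, or if a joint passes its speed limit or range.

## Working session

There is one attempt and no reset: what is moved stays moved. The work goes in short steps, each a Python script; the robot and the scene stay as the last script left them, time stands still between calls to the robot, and variables do not carry over. Pictures are saved under pics/ and viewed, at most 14 in all, crops included, and the job is handed in when it is done.

```bash
mkdir -p pics; ls; python3 - <<'E'
from cell import bot
import cv2,pickle
d={}
for n in("top","side","wrist"):
    s=bot.snapshot(n);d[n]=s;cv2.imwrite(f"pics/{n}0.png",s["pixels"]);print(n,s["camera_matrix"],s["position"],s["rotation"])
pickle.dump(d,open("s0.pkl","wb"));print(bot.sense()["t"])
E
```

```text
pics
top [[530.12535595   0.         272.15156998]
 [  0.         530.12535595 203.55747942]
 [  0.           0.           1.        ]] [ 0.0769948  -0.01604865  1.6243986 ] [ 0.0773244  -0.69837972  0.7072933  -0.07760724]
side [[472.41168734   0.         275.38384486]
 [  0.         472.41168734 208.80879341]
 [  0.           0.           1.        ]] [-0.0378181  -0.83590538  0.71483233] [-0.44199851  0.85889041 -0.23256149  0.1134008 ]
wrist [[325.1922621    0.         276.16477809]
 [  0.         325.1922621  208.05956062]
 [  0.           0.           1.        ]] [0.20299774 0.59525404 0.37266227] [0.12005296 0.83697679 0.52859247 0.07514745]
0.15
```

View pics/top0.png

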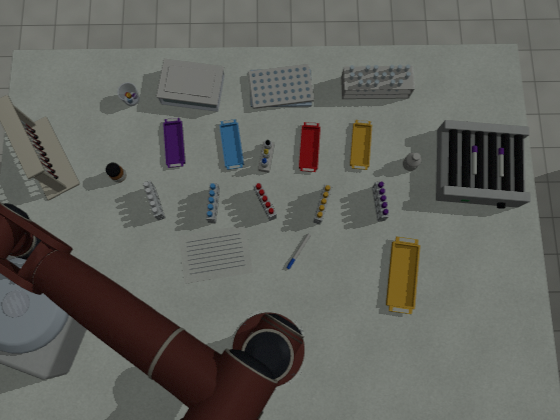

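View pics/side0.png

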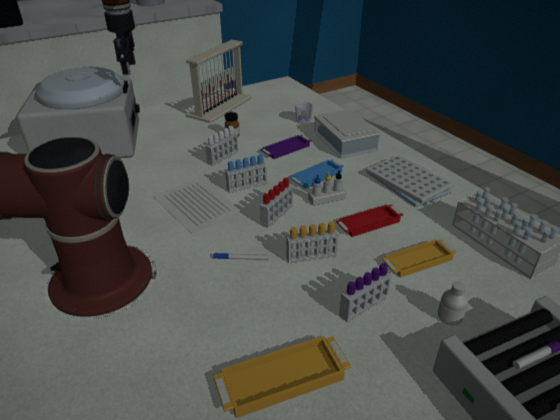

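The top view shows caps near row 200: blue (212,202), red (265,201), gold (323,204), purple (381,200). White controls are at (152,198). Trays are near row 145: purple (174,142), blue (231,145), red (310,147), small gold (361,145). The large gold decoy is at (402,275) and the antisera holder at (266,155), between the blue and red trays.

```bash
cat > h.py <<'E'
import numpy as np,cv2
from scipy.spatial.transform import Rotation as R
RANGE={"purple":(125,150),"blue":(95,118),"gold":(17,30),"red":(0,6)}
def Rc(s): return R.from_quat(np.array(s["rotation"])[[1,2,3,0]]).as_matrix()
def ray(s,uv):
    K=s["camera_matrix"]; uv=np.atleast_2d(uv).astype(float)
    d=np.c_[(uv[:,0]-K[0,2])/K[0,0],(uv[:,1]-K[1,2])/K[1,1],np.ones(len(uv))]@Rc(s).T
    return np.array(s["position"]),d/np.linalg.norm(d,axis=1)[:,None]
def plane(s,uv,z):
    o,d=ray(s,uv); return o+d*((z-o[2])/d[:,2])[:,None]
def proj(s,p):
    c=(np.atleast_2d(p)-s["position"])@Rc(s); K=s["camera_matrix"]
    return c[:,:2]/c[:,2:]*K[0,0]+K[:2,2]
def tri(s1,u1,s2,u2):
    o1,a=ray(s1,u1);o2,b=ray(s2,u2);a=a[0];b=b[0]
    t=np.linalg.lstsq(np.c_[a,-b],o2-o1,rcond=None)[0]
    p,q=o1+a*t[0],o2+b*t[1]; return (p+q)/2,np.linalg.norm(p-q)
def mask(img,c,smin=110,vmin=50):
    h=cv2.cvtColor(img,cv2.COLOR_BGR2HSV);lo,hi=RANGE[c]
    m=cv2.inRange(h,(lo,smin,vmin),(hi,255,255))
    if c=="red": m|=cv2.inRange(h,(174,smin,vmin),(180,255,255))
    return m
def comps(m,amin=8):
    n,l,st,ce=cv2.connectedComponentsWithStats(m)
    return [(st[i,4],ce[i],(l==i)) for i in range(1,n) if st[i,4]>=amin]
E
python3 - <<'E'
from h import *;import pickle
d=pickle.load(open("s0.pkl","rb"))
for n in("top","side"):
    for c in RANGE:
        print(n,c,[(int(a),ce.round(1).tolist()) for a,ce,_ in comps(mask(d[n]["pixels"],c))])
print(plane(d["top"],[[280,210],[380,210],[280,310]],0).round(3))
E
```

```text
top purple [(769, [173.6, 142.9]), (24, [474.5, 148.5]), (24, [501.5, 150.5]), (14, [380.7, 183.5]), (13, [382.1, 190.3]), (14, [383.2, 197.4]), (14, [384.4, 203.9]), (15, [385.5, 210.9])]
top blue [(800, [230.9, 144.0]), (20, [263.9, 160.0]), (46, [211.8, 189.5]), (25, [210.8, 199.6]), (24, [210.1, 206.3]), (24, [209.1, 213.3]), (36, [290.4, 263.1])]
top gold [(19, [128.4, 95.0]), (848, [360.6, 144.5]), (19, [265.6, 150.9]), (24, [327.0, 187.7]), (50, [324.1, 197.6]), (51, [320.2, 210.7]), (1956, [402.7, 274.9])]
top red [(813, [309.2, 146.9]), (21, [258.1, 185.6]), (22, [261.1, 191.7]), (22, [264.3, 198.1]), (20, [267.4, 204.0]), (504, [29.9, 227.8]), (20, [270.8, 210.2]), (180, [3.3, 228.1]), (206, [39.9, 252.3]), (2544, [111.9, 304.1]), (277, [14.9, 277.5]), (169, [250.7, 322.5]), (52, [286.8, 330.9]), (1173, [190.8, 361.4]), (24, [291.0, 339.8]), (279, [294.4, 364.5]), (1756, [240.1, 395.6])]
side purple [(495, [286.1, 146.6]), (61, [383.6, 268.8]), (63, [376.2, 273.4]), (65, [368.2, 278.1]), (68, [360.2, 282.7]), (72, [351.9, 287.3]), (79, [555.0, 346.5])]
side blue [(4970, [260.4, 35.5]), (3230, [338.0, 39.4]), (114, [227.6, 59.3]), (10, [229.5, 85.0]), (42, [260.0, 158.7]), (38, [252.8, 160.6]), (44, [245.2, 162.1]), (42, [238.0, 163.9]), (676, [316.9, 173.0]), (46, [230.4, 165.8]), (66, [220.4, 255.5])]
side gold [(26, [327.9, 177.5]), (67, [321.6, 228.5]), (70, [331.0, 226.9]), (67, [312.2, 229.9]), (72, [293.2, 232.6]), (70, [302.8, 231.2]), (1466, [419.1, 257.2]), (5925, [280.5, 375.4])]
side red [(105, [72.2, 169.6]), (155, [88.6, 177.3]), (17, [99.9, 167.8]), (8, [22.1, 173.1]), (20, [97.8, 179.6]), (254, [275.6, 190.5]), (1068, [369.5, 219.9]), (927, [120.2, 292.3])]
[[ 0.418 -0.043  0.   ]
 [ 0.414 -0.356  0.   ]
 [ 0.111 -0.038  0.   ]]
```

```bash
cat > m.py <<'E'
from h import *
REG={"purple":((340,175,420,220),(330,255,400,300)),"blue":((195,178,230,222),(222,150,268,175)),
"gold":((305,178,345,222),(285,220,340,240)),"red":((245,178,285,222),(258,175,295,210))}
TR={"purple":((150,110,200,175),(255,130,320,162)),"blue":((210,110,250,175),(285,155,350,190)),
"gold":((340,110,385,175),(378,235,460,280)),"red":((290,110,332,175),(330,200,408,240))}
def pts(s,c,box,**k):
    m=mask(s["pixels"],c,**k);b=box;z=np.zeros_like(m);z[b[1]:b[3],b[0]:b[2]]=m[b[1]:b[3],b[0]:b[2]]
    y,x=np.nonzero(z);return np.c_[x,y].astype(np.float32)
def yaw(p):
    return np.arctan2(*np.linalg.svd(p[:,:2]-p[:,:2].mean(0),full_matrices=False)[2][0][::-1])
def fold(a): return (a+np.pi/2)%np.pi-np.pi/2+0.0 
def run(top,side):
    out={}
    for c in REG:
        a=pts(top,c,REG[c][0],smin=90,vmin=40);b=pts(side,c,REG[c][1],smin=90,vmin=40)
        P,e=tri(top,a.mean(0),side,b.mean(0)); W=plane(top,a,P[2])
        L=W[:,:2]@[np.cos(yaw(W)),np.sin(yaw(W))]
        V=plane(side,b,P[2])
        print("rack",c,len(a),len(b),P.round(4),"gap",e.round(4),"yaw",yaw(W).round(3)%np.pi,"len",np.ptp(L).round(3))
        ta=pts(top,c,TR[c][0],smin=90,vmin=40);tb=pts(side,c,TR[c][1],smin=90,vmin=40)
        # triangulate centre of min-area rect (top) with side hull centre
        Q,e2=tri(top,ta.mean(0),side,tb.mean(0))
        T=plane(top,ta,.010)[:,:2].astype(np.float32); (cx,cy),(w,h),_=cv2.minAreaRect(T); ty=yaw(T)
        print("tray",c,Q.round(4),"gap",e2.round(4),"rect",np.round([cx,cy,w,h],4),"yaw",ty.round(3)%np.pi)
        out[c]=(P,yaw(W),Q,np.array([cx,cy]),ty)
    return out
E
python3 - <<'E'
from m import *;import pickle
d=pickle.load(open("s0.pkl","rb"))
pickle.dump(run(d["top"],d["side"]),open("est.pkl","wb"))
crops=[]
for n,x0,y0,x1,y1 in(("top",140,110,420,230),("side",200,130,470,330)):
    crops.append(cv2.resize(d[n]["pixels"][y0:y1,x0:x1],(780,int(780*(y1-y0)/(x1-x0))),interpolation=cv2.INTER_CUBIC))
cv2.imwrite("pics/crop1.png",crops[0])
E
```

```text
rack purple 83 405 [ 0.4372 -0.3516  0.0766] gap 0.0008 yaw 0.10759265358979331 len 0.096
tray purple [0.6435 0.2942 0.0075] gap 0.0028 rect [0.6431 0.2944 0.1628 0.0599] yaw 0.099592686
rack blue 132 239 [0.4374 0.1651 0.076 ] gap 0.0001 yaw 3.043 len 0.102
tray blue [0.6346 0.11   0.0088] gap 0.0015 rect [0.6348 0.1105 0.1634 0.0592] yaw 0.13859272
rack gold 135 375 [ 0.4285 -0.1719  0.0766] gap 0.0018 yaw 2.835 len 0.102
tray gold [ 0.6287 -0.305   0.0083] gap 0.0018 rect [ 0.6281 -0.3044  0.0616  0.1638] yaw 3.013
rack red 124 268 [0.4406 0.0051 0.075 ] gap 0.0009 yaw 0.4465926535897933 len 0.103
tray red [ 0.6232 -0.14    0.0077] gap 0.0017 rect [ 0.6228 -0.1394  0.0597  0.1633] yaw 3.047
```

View pics/crop1.png

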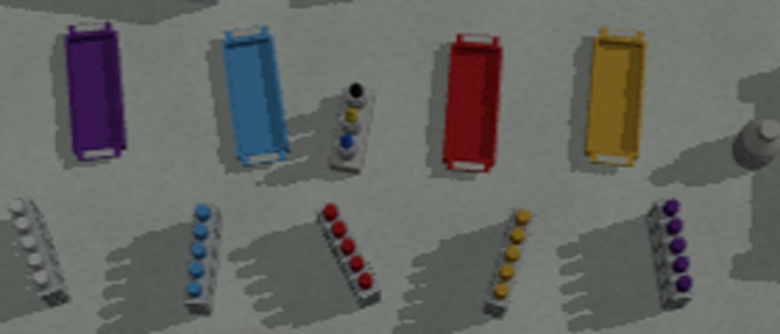

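The two views agree within 3 mm, and the heights match the text: caps centre near 76 mm, trays near 8 mm. The tray outlines measure 163 x 60 mm. The crop shows all the racks upright and the antisera holder well clear of the blue tray. I'll start with gold, whose tray has the most space around it.

```bash
cat > act.py <<'E'
from m import *;import pickle
from cell import bot
E=pickle.load(open("est.pkl","rb")); ZG=.029; UP=.16
def quat(y): return (R.from_euler("z",y)*R.from_euler("x",np.pi)).as_quat()[[3,0,1,2]]
def best(p,y):
    q0=np.array(bot.sense()["qpos"]);r=[]
    for k in(0,np.pi):
        q=bot.solve_ik(p,quat(y+k))
        if q is not None and abs(q[5])<3.0: r.append((np.abs(np.array(q)-q0).max(),y+k))
    return min(r)[1]
def show(t):
    s=bot.sense();print(t,round(s["t"],1),np.round(s["eef_pos"],4),"w",round(s["grip_width"],4),"F",np.round(s["contact_force"],1),"gf",round(s["grip_force"],1),flush=True)
def job(c,dxy=(0,0)):
    P,y,Q,T,ty=E[c]; xy=P[:2]+dxy; t=(T+Q[:2])/2
    y=best([*xy,UP],y); bot.gripper_to(.085)
    bot.move_pose([*xy,UP],quat(y))
    if bot.move_l([*xy,ZG],velocity=.1,threshold=8): show("HIT");return
    bot.gripper_to(.0,effort=40); show("grip")
    bot.move_l([*xy,UP],velocity=.12); show("lift")
    if bot.sense()["grip_width"]<.018: print("MISSED");return
    ty=best([*t,UP],ty)
    bot.move_pose([*t,UP],quat(ty))
    bot.move_l([*t,ZG+.016],velocity=.1)
    h=bot.move_l([*t,ZG+.001],velocity=.02,threshold=2.5); show(f"down {h}")
    bot.dwell(.2); bot.gripper_to(.05); bot.move_l([*t,UP],velocity=.12); show("done")
E
python3 - <<'E'
from act import *
job("gold")
for n in("top","side"): s=bot.snapshot(n);cv2.imwrite(f"pics/{n}1.png",s["pixels"])
a=[cv2.resize(cv2.imread("pics/top1.png")[100:230,280:420],(390,362)),cv2.resize(cv2.imread("pics/side1.png")[170:300,330:470],(390,362))]
cv2.imwrite("pics/c1.png",np.hstack(a))
E
```

```text
grip 5.1 [ 0.4286 -0.1719  0.0291] w 0.0233 F [-0.   0.7  1.4] gf 46.3
lift 6.3 [ 0.4279 -0.1715  0.1589] w 0.0235 F [-0.1 -0.5 -0.7] gf 46.1
down True 9.2 [ 0.6285 -0.3047  0.0332] w 0.0235 F [-0.  -0.4  5. ] gf 46.7
done 11.0 [ 0.6278 -0.3043  0.1585] w 0.0502 F [-0.4 -0.3  0.4] gf 0.0
```

View pics/c1.png

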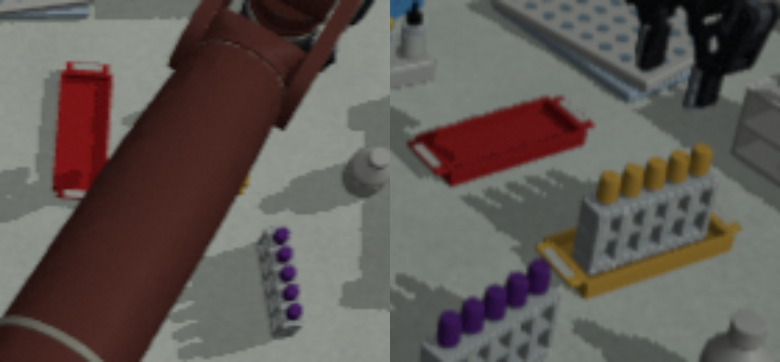

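The gold rack stands upright inside the small gold tray, and contact came at the expected floor height of 4 mm. On to the other three.

```bash
python3 - <<'E'
from act import *
for c in("red","purple","blue"): print(c); job(c)
bot.movej([1.009,.053,1.613,0,1.476,-.119])
d={}
for n in("top","side"): d[n]=bot.snapshot(n);cv2.imwrite(f"pics/{n}2.png",d[n]["pixels"])
pickle.dump(d,open("s2.pkl","wb")); show("end")
cv2.imwrite("pics/t2.png",cv2.resize(d["top"]["pixels"][100:240,130:410],(800,400),interpolation=cv2.INTER_CUBIC))
cv2.imwrite("pics/sd2.png",cv2.resize(d["side"]["pixels"][110:290,200:470],(800,533),interpolation=cv2.INTER_CUBIC))
E
```

```text
red
grip 14.9 [0.4408 0.0051 0.0292] w 0.0234 F [0.1 0.6 1.4] gf 39.5
lift 16.1 [0.4399 0.0052 0.1589] w 0.0238 F [-0.4 -0.7 -1.2] gf 39.2
down True 18.9 [ 0.6229 -0.1395  0.0332] w 0.0238 F [1.3 1.3 3.6] gf 39.9
done 20.7 [ 0.6223 -0.1394  0.1586] w 0.05 F [0.2 0.6 0.7] gf 0.0
purple
grip 24.3 [ 0.4372 -0.3515  0.029 ] w 0.0234 F [0.4 0.4 1.4] gf 46.1
lift 25.6 [ 0.4367 -0.3511  0.1588] w 0.0235 F [ 0.3 -0.2 -2.2] gf 46.0
down True 29.9 [0.6433 0.2944 0.033 ] w 0.0233 F [0.8 0.1 4.8] gf 46.5
done 31.6 [0.6426 0.2941 0.1584] w 0.05 F [-1.  -1.1  1. ] gf 0.0
blue
grip 35.1 [0.4375 0.1652 0.0291] w 0.0231 F [-0.2  0.2  0.5] gf 45.9
lift 36.3 [0.4367 0.1649 0.1588] w 0.0238 F [-1.1 -0.2 -1.1] gf 45.8
down True 39.1 [0.6347 0.1104 0.0331] w 0.0235 F [1.4 0.  3.4] gf 46.3
done 40.9 [0.6339 0.1102 0.1586] w 0.0497 F [-0.  -0.   0.6] gf 0.0
end 43.1 [0.2685 0.5643 0.2309] w 0.0502 F [ 0.7  0.6 -0.2] gf 0.0
```

View pics/t2.png

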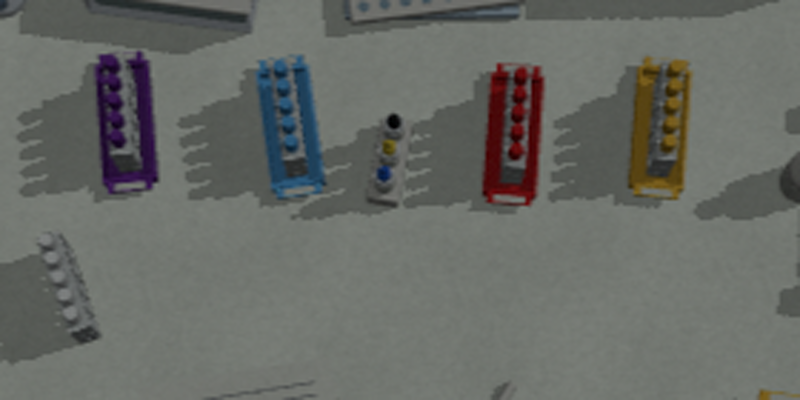

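View pics/sd2.png

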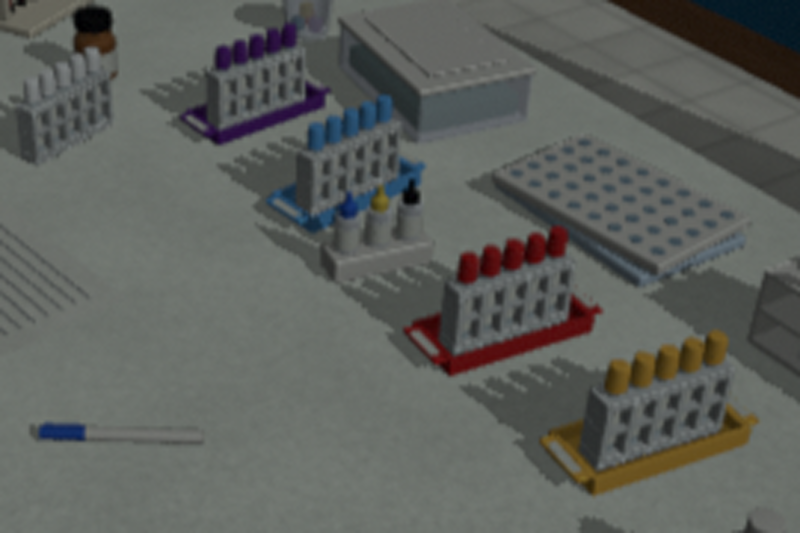

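The top crop shows each rack's caps over its own tray: purple (115,100), blue (285,105), red (518,113), gold (672,107). The side crop shows all four racks upright inside their rims. Each landed about 4 mm above pick height, which is the tray floor, and the control rack and antisera holder haven't moved.

```bash
python3 -c "
from cell import bot
print(bot.sign_off())"
```

```text
the job is handed in; nothing more can be done
None
```

All four racks stand upright in the trays matching their caps, gold in the smaller gold tray, with the control rack and antisera untouched; I handed the job in at about 43 s of the 136 s allowed, and no verdict was returned.

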